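# Lay out a soldering place

## Task

Lay out this soldering place, as seen from the robot: put the tip-cleaner tin midway between the circuit board and the soldering-iron stand, on the line joining the centres of the board and of the stand's base; put the parts tray straight behind the board (on the side away from the robot), centred on it, its long side parallel to the board's back edge, with a gap of about 3 cm. Put the large solder reel straight behind the tin (in the direction square to the board's back edge), also with a gap of about 3 cm, and the small reel centred flat on top of the large one. Set everything down upright without dropping it, let go, and leave the multimeter, the solder pump and the cutters where they lie.

Things in the scene. Friction and masses are not known exactly. Their poses are not given: they have to be found in the camera images.
- board: fixed yellow-green circuit board with keypad and green display in a low black frame; 80 mm (its x) by 100 mm (its y), 20 mm high at the display (near edge), 13 mm elsewhere. Origin: centre of its underside, on the table. Its +x points away from the robot (straight behind), its +y to the robot's left; turned by up to 0.2 rad. It may be on the left or on the right of the stand.
- stand: fixed soldering-iron stand: black base 90 mm (its x) by 70 mm (its y), teal cheeks to 62 mm high; the iron's handle slopes up from it towards the robot, over-reaching the base by 85 mm, to 92 mm high. Origin: centre of the underside of the base, on the table. Always set parallel to the board and level with it, its origin 250 mm from the board's along the board's +y or -y.
- cleaner_tin: loose tip-cleaner tin: round steel tin full of brass shavings, diameter 56 mm, 34 mm high (shavings to 40 mm), 0.08 to 0.16 kg, upright. Origin: centre of its underside, z up. Yaw has no meaning.
- parts_tray: loose white parts tray, open on top, holding a few components (fixed in it): 55 mm (its x) by 80 mm (its y), 25 mm high, walls 3 mm, 0.06 to 0.12 kg; starts at any yaw. Origin: centre of its underside, z up; either way round is the same. Behind the board with a 30 mm gap its origin is 97.5 mm along the board's +x.
- large_reel: loose large solder reel, lying flat: grey plastic flanges with bright solder between, diameter 64 mm, 34 mm high, 0.17 to 0.33 kg, top flat. Origin: centre of its underside, z up. Yaw has no meaning. With a 30 mm gap to the tin the centres are 90 mm apart.
- small_reel: loose small solder reel, same make, lying flat: diameter 42 mm, 26 mm high, 0.07 to 0.13 kg. Origin: centre of its underside, z up. Yaw has no meaning.
- multimeter: bystander: blue multimeter lying flat, 75 by 140 mm, 43 mm high, origin at the centre of its underside; leave it alone.
- solder_pump: bystander: blue desoldering pump lying along its y, 180 mm long, 20 mm thick, origin under its middle; leave it alone.
- cutters: bystander: red-handled side cutters lying along their x, 105 mm long, 10 mm high, origin under the pivot; leave them alone.
Not all that is in view belongs to the job. Leave any turquoise look-alike of the small_reel alone. Of the things that look like the stand, the larger one is meant.

How it is judged:
By the outcome, as a careful person would: the job done as asked, in the order asked, and still so for the second after the job is handed in, with the robot touching nothing.
It also fails if it takes over 115 s, if anything falls off the work surface, if the arm or the gripper's body presses on something with over 40 N, if the wrist force passes 120 N, or if a joint passes its speed limit or range.

## Robot

A 7-joint arm with a two-finger parallel gripper is mounted at the origin on the work surface. World frame = base frame: x ahead of the robot, y to its left, z up, the work surface at z = 0. Lengths are in m, angles in rad, forces in N, time in s.
With the tool pointing down it reaches from about 0.4 to 0.875 m from the base axis. Payload 6.5 kg.
Tool frame: the origin (TCP) lies at the very end of the fingers, on their centre line; the grasp point (between the pads) lies 19 mm behind it; z points along the fingers, y is the line along which they close (so a half turn about z gives the same grasp; the last joint's range is limited). The gripper opens to 88 mm and grips with 3 to 60 N. Pads are 18 mm wide; open, the fingers measure 123 mm over their backs; the gripper's body (75 mm by 187 mm) begins 45 mm behind the grasp point.
Start: joints at [-1.412, 0.536, -0.004, 1.538, 0.003, 1.067, -0.071], TCP at [0.145, 0.634, 0.239] pointing down, gripper open.
Joint ranges: [-2.7, 2.7], [-0.37, 2.16], [-1.27, 1.26], [0.24, 2.4], [-1.31, 4.45], [0.19, 1.91], [-2.76, 2.76]. Speed limits (rad/s): [2.39, 2.39, 3.14, 3.14, 3.14, 3.14, 3.14].

## Interface

Orientations are given as a unit quaternion [w, x, y, z].
In Python, from rig import r gives the robot as it stands.
- The arm moves only by the tool jog_arm, never from a script. Its argument "moves" is a list that holds one entry, the list of rows, each a list of 4 numbers: the shift along the world's x, y, z in mm, then the turn about the world's z in degrees. In form: [[[x, y, z, spin], ...]]. A call has 1 to 5 rows; each row is the pose to reach, as a shift and turn from the pose commanded when the call began; what a row does not reach only later rows make up. A row lasts 1/8 s, in which the tool goes at most 62.5 mm and 10.7 degrees, less where a joint would pass 70% of its speed; a pose out of reach is approached as far as the arm can. A call with a gripper value outside its range is refused whole. "grip" is the finger opening in mm, from 0 to 88.1, set as the call begins (left out, the last holds). The fingers move at their own pace and stop on an object; "grip_force" is the grip in N (left out, the last holds). Time passes only in rows, so rows that repeat a pose let the fingers close. It gives the time, the measured TCP pose, the force, the opening and the grip force at its end, in the units of the state.
- r.get_state(): the state, without advancing time (a new reading comes with each control period).
- r.grab_frame(name): name is "side" or "top" or "wrist"; returns a dict with "img" (480x640x3 uint8, red, green, blue), "z_map" (480x640 float32, m along the optical axis (not along the pixel's ray), 0 where there is no reading), "fx", "fy", "cx", "cy" (pixels), "eye" and "rotation" of the camera in the world; the wrist camera has in their place "hand_eye" (4x4, takes a point from camera to tool coordinates, whose origin is the TCP and whose axes are the flange's). Camera axes: x right, y up, looking along -z (the intrinsics and any distortion apply to the point x, -y, -z); pixel columns grow to the right and rows downward; lengths in m; the calibration is good to about 2 mm. A picture is of the moment at which its call begins: read the wrist's pose just before it.
- r.finish_job(): hands the job in; it is judged then, once.
Trained networks look in a picture, given as the dict that the camera call returned (one of the last four; its "shot" number tells which), for a name from the list of things; names that differ only in an ending like _2 or _b are one class to them, and where a whole thing is asked for, a point or a joint stands for the part that bears it (a point fixed in the world has none). Each returns a list of dicts, best first, with "score" (0 to 1); they miss things now and then, are a little off and sometimes report something else, mostly with a low value. They report only what shows in the picture. A call takes as long as a camera call. They do not tell look-alikes from the thing itself.
- r.search_frame(picture, target): "bbox" ([left, top, right, bottom] in pixels, round what is visible of it).
The state is a dict: "clock": time; "q": joint angles; "dq": joint speeds; "tau": joint torques, N m; "position": TCP position; "ee_rot": TCP orientation; "contact_force": force on the tool from outside, world axes, zero at the start; "wrist_torque": the same for the moment, N m; "finger_gap": finger opening in m; "finger_force": force on a finger pad.
Only numpy, scipy, OpenCV 4.12 (cv2) and the standard library are available. Lean on these libraries where they do the work, as an engineer would, in place of code of your own. Each camera call takes 0.05 s, during which the arm holds its last target. There are 200 camera calls.

## Working session

There is one attempt and no reset: what is moved stays moved. The work goes in short steps, Python scripts to look and compute and a tool call to move; the robot and the scene stay as the last step left them, time stands still between calls to the robot, and variables do not carry over. Pictures are saved under pics/ and viewed, at most 14 in all, crops included, and the job is handed in when it is done.

Besides the shell and the picture viewer there is one more tool, called after "Emit:" by a JSON object that holds its "fn" and its "kwargs", one argument or row to a line. jog_arm: Moves the arm, as the interface text tells. Its arguments: {"type":"object","properties":{"moves":{"type":"array","items":{"type":"array","items":{"type":"array","items":{"type":"number"}}}},"grip":{"type":"number"},"grip_force":{"type":"number"}},"required":["moves"]}

```bash
ls; mkdir -p pics; cat > h.py <<'E'
import numpy as np, cv2
from rig import r
from scipy.spatial.transform import Rotation as R
def shot(n):
    s=r.get_state(); p=r.grab_frame(n)
    if n=="wrist":
        w,x,y,z=s["ee_rot"]; T=np.eye(4); T[:3,:3]=R.from_quat([x,y,z,w]).as_matrix(); T[:3,3]=s["position"]
        p["T"]=T@np.array(p["hand_eye"])
    else:
        T=np.eye(4); ro=np.array(p["rotation"]); 
        T[:3,:3]=ro if ro.shape==(3,3) else R.from_quat([ro[1],ro[2],ro[3],ro[0]]).as_matrix(); T[:3,3]=p["eye"]; p["T"]=T
    return p
def cloud(p):
    z=p["z_map"]; v,u=np.mgrid[0:480,0:640]
    c=np.stack([(u-p["cx"])/p["fx"]*z,-(v-p["cy"])/p["fy"]*z,-z],-1)
    w=c@p["T"][:3,:3].T+p["T"][:3,3]; w[z==0]=np.nan
    return w
def save(p,n): cv2.imwrite("pics/"+n,p["img"][:,:,::-1])
E
python3 - <<'E'
from h import *
print(r.get_state())
for n in ("top","side"):
    p=shot(n); save(p,n+".png"); print(n,[k for k in p],p["T"])
    np.savez(n+".npz",w=cloud(p),img=p["img"])
    w=cloud(p)
    for t in "board stand cleaner_tin parts_tray large_reel small_reel multimeter solder_pump cutters".split():
        for d in r.search_frame(p,t)[:3]:
            b=d["bbox"]; u,v=int((b[0]+b[2])/2),int((b[1]+b[3])/2)
            print(t,round(d["score"],2),np.round(b),w[min(v,479),min(u,639)].round(3))
E
```

```text
pics
{'clock': 0.0, 'q': array([-1.41222016,  0.53715944, -0.00443848,  1.53885948,  0.00261558,
        1.06727349, -0.07118857]), 'dq': array([-7.51988040e-04,  2.21476751e-04, -1.06210883e-05, -6.07133411e-04,
       -2.27746525e-03, -6.09893078e-04, -3.90010798e-04]), 'tau': array([ 5.51592325e-05, -5.70991659e+01,  9.90889929e-01, -2.51599574e+01,
       -5.62381803e-02,  1.82642264e-02,  1.66658688e-04]), 'position': array([0.14476326, 0.63305568, 0.23784875]), 'ee_rot': array([-2.60260918e-05,  1.12106508e-01,  9.93695835e-01, -8.46645858e-04]), 'contact_force': array([ 0.00852816,  0.18508603, -0.48770371]), 'wrist_torque': array([ 0.00465989, -0.0328669 ,  0.02405379]), 'finger_force': 0.0, 'finger_gap': 0.08810535716789367}
top ['img', 'z_map', 'fx', 'fy', 'cx', 'cy', 'eye', 'rotation', 'shot', 'T'] [[ 0.02586712  0.98845251 -0.1493068   0.35408455]
 [-0.99953674  0.02796976  0.01199976  0.00384901]
 [ 0.01603727  0.14892723  0.9887181   1.21950236]
 [ 0.          0.          0.          1.        ]]
board 0.92 [216. 238. 262. 276.] [0.498 0.156 0.015]
board 0.37 [350. 308.
[... 839 characters left out ...]
0392  0.53577028]
 [ 0.          0.          0.          1.        ]]
board 0.78 [290. 273. 344. 310.] [0.5   0.164 0.012]
stand 0.73 [250. 195. 296. 226.] [ 0.704 -0.099  0.019]
stand 0.68 [327. 202. 408. 242.] [nan nan nan]
cleaner_tin 0.87 [302. 351. 337. 391.] [0.428 0.368 0.036]
parts_tray 0.97 [324. 177. 358. 199.] [ 0.579 -0.275  0.025]
parts_tray 0.54 [392. 177. 411. 200.] [ 0.42  -0.306  0.035]
large_reel 0.56 [390. 179. 410. 200.] [ 0.423 -0.307  0.031]
small_reel 0.86 [208. 319. 236. 347.] [0.606 0.337 0.027]
multimeter 0.72 [400. 204. 438. 246.] [ 0.351 -0.121  0.036]
solder_pump 0.83 [378. 278. 394. 344.] [0.366 0.183 0.019]
cutters 0.73 [380. 255. 430. 273.] [0.358 0.013 0.009]
```

View pics/top.png

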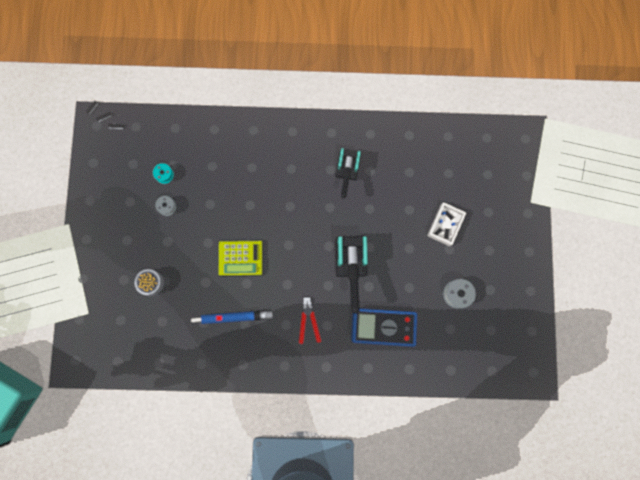

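View pics/side.png

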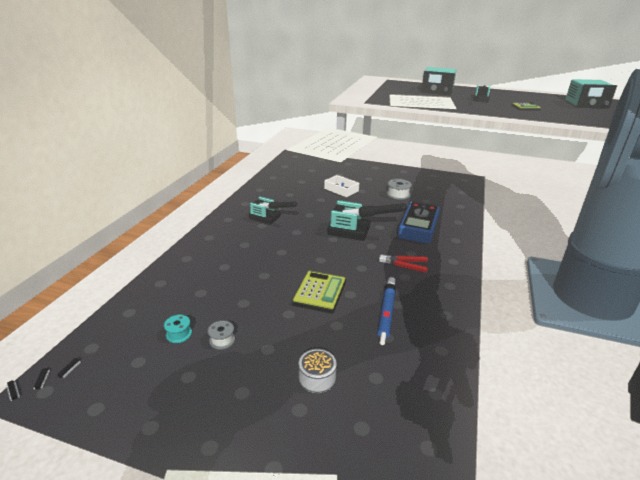

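```bash
python3 - <<'E'
import cv2
a=cv2.imread("pics/top.png")[140:360,125:490]
cv2.imwrite("pics/topcrop.png",cv2.resize(a,None,fx=2.15,fy=2.15,interpolation=cv2.INTER_CUBIC))
E
```

```text
(no output)
```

View pics/topcrop.png

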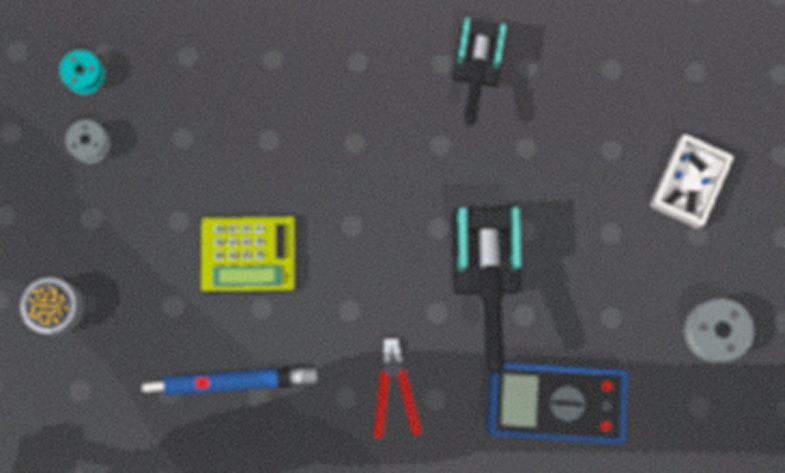

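Candidates (top image): the small reel could be grey (166,205) or turquoise (163,173), and I choose the grey one. The stand could be the large one (352,256) or the small one (348,163), and I choose the large one. Tin (148,282), tray (447,223), large reel (460,293) and board (240,258) each appear only once. The close crop confirms these choices.

```bash
cat >> h.py <<'E'
def rect(w,img,c,rad,zlo,zhi,yg=False,nr=True):
    m=(np.hypot(w[...,0]-c[0],w[...,1]-c[1])<rad)&(w[...,2]>zlo)&(w[...,2]<zhi)
    if yg:
        h=cv2.cvtColor(img,cv2.COLOR_RGB2HSV); m&=(h[...,0]>25)&(h[...,0]<50)&(h[...,1]>120)
    P=w[m][:,:2].astype(np.float32)*1000
    (x,y),(a,b),t=cv2.minAreaRect(P); (cx,cy),cr=cv2.minEnclosingCircle(P)
    return dict(n=len(P),c=(round(x,1),round(y,1)),s=(round(a,1),round(b,1)),t=round(t,1),mean=P.mean(0).round(1),circ=np.round((cx,cy,cr),1),z=np.round(np.percentile(w[m][:,2],[5,50,95]),4))
E
python3 - <<'E'
from h import *
d=np.load("top.npz"); w,i=d["w"],d["img"]
print("table",np.nanmedian(w[250:300,285:295].reshape(-1,3),0))
for n,c,rad,zl,zh,y in [("board",(.497,.156),.08,.006,.03,True),("standall",(.5,-.09),.07,.008,.07,False),("tin",(.438,.347),.05,.02,.05,False),("tray",(.585,-.316),.065,.017,.04,False),("large",(.429,-.35),.05,.02,.05,False),("small",(.604,.325),.035,.015,.04,False)]:
    print(n,rect(w,i,c,rad,zl,zh,y))
p=shot("wrist"); print(p["hand_eye"],p["fx"],p["cx"],p["cy"]); print(cloud(p)[240,320])
E
```

```text
table [0.46329668 0.04133592 0.00057415]
board {'n': 1067, 'c': (497.0, 153.9), 's': (78.2, 100.4), 't': 1.7, 'mean': array([498.4, 153.5], dtype=float32), 'circ': array([497.9, 153.9,  61.1]), 'z': array([0.0089, 0.0132, 0.019 ])}
standall {'n': 1198, 'c': (502.9, -96.2), 's': (125.8, 88.4), 't': 19.9, 'mean': array([504.5, -93.4], dtype=float32), 'circ': array([498.8, -90.4,  64.8]), 'z': array([0.0183, 0.0518, 0.0663])}
tin {'n': 552, 'c': (435.7, 350.4), 's': (55.5, 55.8), 't': 22.5, 'mean': array([435.9, 349.4], dtype=float32), 'circ': array([436.9, 351.3,  29.2]), 'z': array([0.0291, 0.0349, 0.0402])}
tray {'n': 240, 'c': (587.7, -312.3), 's': (55.9, 82.3), 't': 66.0, 'mean': array([ 586.9, -312.3], dtype=float32), 'circ': array([ 587. , -312.4,   48.1]), 'z': array([0.018 , 0.0238, 0.0285])}
large {'n': 656, 'c': (429.7, -337.6), 's': (62.5, 62.2), 't': 71.5, 'mean': array([ 429.8, -337.5], dtype=float32), 'circ': array([ 429.1, -337.6,   32.3]), 'z': array([0.0303, 0.0342, 0.038 ])}
small {'n': 264, 'c': (611.9, 327.5), 's': (40.5, 39.2), 't': 5.3, 'mean': array([611.2, 327.1], dtype=float32), 'circ': array([611.3, 327.5,  21.2]), 'z': array([0.0222, 0.0263, 0.03  ])}
[[ 6.10851802e-04  9.59256370e-01  2.82536448e-01  7.28446457e-02]
 [ 9.99999419e-01 -3.35004124e-04 -1.02463455e-03  1.23049380e-03]
 [-8.88236347e-04  2.82536910e-01 -9.59256017e-01 -1.46606250e-01]
 [ 0.00000000e+00  0.00000000e+00  0.00000000e+00  1.00000000e+00]] 366.46332724919426 330.9804689053342 243.85001567465974
[0.14968186 0.62515216 0.1048304 ]
```

Emit:
{"fn": "jog_arm", "kwargs": {
  "moves": [
    [[60, -58, 0, 0], [120, -115, 0, 0], [180, -175, 0, 0], [240, -230, 0, 0], [290, -275, 0, 0]]
  ]
}}

```text
clock: 1.68
position: [0.3722, 0.4164, 0.239]
ee_rot: [0.0, 0.112, 0.994, 0.0]
contact_force: [1.7, 0.6, -0.1]
finger_gap: 0.0883
finger_force: 0.0
```

Emit:
{"fn": "jog_arm", "kwargs": {
  "moves": [
    [[60, -62, -30, 0], [60, -62, -60, 0], [60, -62, -60, 0]]
  ],
  "grip": 80
}}

```text
clock: 2.05
position: [0.4312, 0.3523, 0.1765]
ee_rot: [-0.001, 0.114, 0.993, -0.002]
contact_force: [-0.4, 1.1, 0.9]
finger_gap: 0.0797
finger_force: 0.0
```

```bash
python3 - <<'E'
from h import *
s=r.get_state(); print(s["position"],s["clock"])
p=shot("wrist"); save(p,"w1.png"); w=cloud(p)
print(rect(w,p["img"],(.436,.35),.05,.02,.05))
E
```

```text
[0.43121684 0.35230309 0.17646337] 2.05
{'n': 3721, 'c': (434.7, 352.6), 's': (56.3, 55.8), 't': 13.9, 'mean': array([433.2, 352.9], dtype=float32), 'circ': array([435. , 352.4,  28.4]), 'z': array([0.0334, 0.0352, 0.0394])}
```

Emit:
{"fn": "jog_arm", "kwargs": {
  "moves": [
    [[4, 0, -60, 0], [4, 0, -120, 0], [4, 0, -160, 0], [4, 0, -170, 0], [4, 0, -170, 0]]
  ]
}}

```text
clock: 2.72
position: [0.435, 0.3576, 0.0099]
ee_rot: [0.0, 0.111, 0.994, 0.001]
contact_force: [-0.0, 0.4, 0.2]
finger_gap: 0.08
finger_force: 0.0
```

Emit:
{"fn": "jog_arm", "kwargs": {
  "moves": [
    [[0, 0, 0, 0], [0, 0, 0, 0], [0, 0, 0, 0], [0, 0, 0, 0]]
  ],
  "grip": 50,
  "grip_force": 15
}}

```text
clock: 3.22
position: [0.4354, 0.3556, 0.0097]
ee_rot: [0.0, 0.112, 0.994, 0.0]
contact_force: [-1.6, -2.6, 8.5]
finger_gap: 0.0551
finger_force: 15.0
```

Emit:
{"fn": "jog_arm", "kwargs": {
  "moves": [
    [[0, 0, 50, 0], [5, -30, 110, -8], [15, -80, 150, -18], [25, -130, 150, -28], [35, -180, 150, -38]]
  ]
}}

```text
clock: 3.85
position: [0.4706, 0.1744, 0.16]
ee_rot: [0.001, 0.432, 0.902, 0.001]
contact_force: [0.1, 1.0, -1.6]
finger_gap: 0.0554
finger_force: 15.0
```

Emit:
{"fn": "jog_arm", "kwargs": {
  "moves": [
    [[0, -20, 0, -10], [0, -20, 0, -20], [0, -20, 0, -30], [0, -20, 0, -38], [0, -20, 0, -38]]
  ]
}}

```text
clock: 4.47
position: [0.4698, 0.1561, 0.1589]
ee_rot: [0.0, 0.7, 0.715, 0.0]
contact_force: [1.1, 0.5, 0.0]
finger_gap: 0.0556
finger_force: 15.0
```

```bash
python3 - <<'E'
from h import *
s=r.get_state(); print(s["position"],s["ee_rot"],s["finger_gap"])
p=shot("wrist"); save(p,"w2.png"); w=cloud(p)
np.savez("w2.npz",w=w,img=p["img"])
print(rect(w,p["img"],(.497,.155),.08,.006,.03,True))
E
```

```text
[0.46980977 0.15609219 0.15885483] [5.10101677e-05 6.99591185e-01 7.14543318e-01 1.31091715e-04] 0.05559847493907128
{'n': 5348, 'c': (496.6, 155.5), 's': (78.9, 97.0), 't': 2.1, 'mean': array([503.7, 170.5], dtype=float32), 'circ': array([497.2, 155.2,  61.9]), 'z': array([0.0119, 0.0136, 0.0148])}
```

View pics/w2.png

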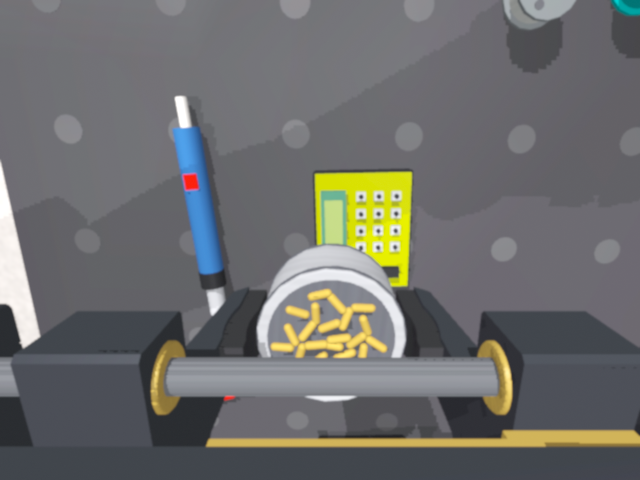

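```bash
python3 - <<'E'
from h import *
d=np.load("top.npz"); w,i=d["w"],d["img"]
m=(abs(w[...,0]-.52)<.09)&(abs(w[...,1]+.093)<.06)
for lo,hi in((.006,.03),(.045,.07)):
    P=w[m&(w[...,2]>lo)&(w[...,2]<hi)]
    print(lo,len(P),np.percentile(P,[1,5,50,95,99],axis=0).round(4)[:,:2].tolist())
P=w[m&(w[...,2]>.045)&(w[...,2]<.07)]
for sgn in(1,-1):
    Q=P[(P[:,1]+.095)*sgn>.018]; q=cv2.fitLine(Q[:,:2].astype(np.float32),cv2.DIST_HUBER,0,.01,.01).ravel(); print("cheek",len(Q),np.median(Q,0),"yaw",np.degrees(np.arctan(q[1]/q[0])))
for f in("top","w2"):
    d=np.load(f+".npz"); w,img=d["w"],d["img"]
    h=cv2.cvtColor(img,cv2.COLOR_RGB2HSV)
    yg=((h[...,0]>22)&(h[...,0]<50)&(h[...,1]>120)&(np.hypot(w[...,0]-.497,w[...,1]-.155)<.08)&(w[...,2]>.008))
    P=w[yg][:,:2]
    # back edge: max x per y-bin ; +y edge: max y per x-bin; front
    def edge(a,b,sg,lo,hi,n=16):
        X=[];Y=[]
        for k in np.linspace(lo,hi,n+1)[:-1]:
            s=P[(P[:,b]>=k)&(P[:,b]<k+(hi-lo)/n)]
            if len(s)>3: X.append(k+(hi-lo)/n/2);Y.append((np.sort(s[:,a]*sg)[-3:].mean())*sg)
        c=np.polyfit(X,Y,1); res=np.array(Y)-np.polyval(c,X); g=abs(res)<.003; c=np.polyfit(np.array(X)[g],np.array(Y)[g],1)
        return np.degrees(np.arctan(c[0])).round(2),np.polyval(c,(.155 if b==1 else .497)).round(4)
    ylo=.115 if f=="top" else .16
    print(f,"back",edge(0,1,1,ylo,.195),"front",edge(0,1,-1,ylo,.195),"+y",edge(1,0,1,.467,.53),"-y",edge(1,0,-1,.467,.53))
E
```

```text
0.006 545 [[0.4612, -0.1424], [0.4636, -0.1293], [0.4909, -0.0845], [0.5456, -0.0615], [0.5862, -0.044]]
0.045 651 [[0.4527, -0.1249], [0.4706, -0.1228], [0.5179, -0.0948], [0.5423, -0.0662], [0.5448, -0.0644]]
cheek 129 [ 0.51948238 -0.06852495  0.06028046] yaw -1.301513
cheek 127 [ 0.52123726 -0.12035934  0.06029933] yaw 2.9195156
top back (np.float64(-1.45), np.float64(0.5344)) front (np.float64(-2.56), np.float64(0.4594)) +y (np.float64(0.11), np.float64(0.2009)) -y (np.float64(2.91), np.float64(0.1057))
w2 back (np.float64(-1.86), np.float64(0.5349)) front (np.float64(-29.57), np.float64(0.4575)) +y (np.float64(2.41), np.float64(0.2037)) -y (np.float64(-35.8), np.float64(0.138))
```

Emit:
{"fn": "jog_arm", "kwargs": {
  "moves": [
    [[10, -50, 0, 0], [20, -100, -20, 0], [31, -126, -70, 0], [31, -126, -125, 0], [31, -126, -125, 0]]
  ]
}}

```text
clock: 5.15
position: [0.4976, 0.0293, 0.0309]
ee_rot: [-0.003, 0.7, 0.714, -0.003]
contact_force: [-0.2, 0.1, -0.3]
finger_gap: 0.0557
finger_force: 15.0
```

Emit:
{"fn": "jog_arm", "kwargs": {
  "moves": [
    [[0, 0, 0, 0], [0, 0, 0, 0]]
  ]
}}

```text
clock: 5.4
position: [0.5026, 0.0306, 0.036]
ee_rot: [0.001, 0.7, 0.715, 0.002]
contact_force: [-0.4, 0.6, -0.8]
finger_gap: 0.0556
finger_force: 15.0
```

Emit:
{"fn": "jog_arm", "kwargs": {
  "moves": [
    [[-1, -1, -10, 0], [-1, -1, -20, 0], [-1, -1, -20, 0], [-1, -1, -20, 0]]
  ]
}}

```text
clock: 5.9
position: [0.4998, 0.0288, 0.0136]
ee_rot: [-0.0, 0.7, 0.714, -0.0]
contact_force: [0.2, -0.7, -0.8]
finger_gap: 0.0553
finger_force: 15.0
```

```bash
python3 -c "
from h import *
s=r.get_state(); print(s['position'],s['contact_force'],s['dq'].round(3))"
```

```text
[0.4998279  0.02876685 0.01361324] [ 0.18168705 -0.71360563 -0.79420838] [-0.002 -0.005  0.004 -0.001  0.    -0.001  0.001]
```

Emit:
{"fn": "jog_arm", "kwargs": {
  "moves": [
    [[1, 1, -2, 0], [1, 1, -4, 0], [1, 1, -4, 0]]
  ]
}}

```text
clock: 6.28
position: [0.5011, 0.03, 0.0098]
ee_rot: [0.0, 0.7, 0.714, 0.0]
contact_force: [0.1, 0.1, 0.6]
finger_gap: 0.0559
finger_force: 15.0
```

Emit:
{"fn": "jog_arm", "kwargs": {
  "moves": [
    [[0, 0, -1, 0], [0, 0, -1, 0]]
  ]
}}

```text
clock: 6.52
position: [0.5012, 0.03, 0.0097]
ee_rot: [-0.0, 0.7, 0.714, 0.0]
contact_force: [-2.1, 1.0, 13.9]
finger_gap: 0.0557
finger_force: 15.0
```

Contact made. I'll release, rise, then travel to the tray.

Emit:
{"fn": "jog_arm", "kwargs": {
  "moves": [
    [[0, 0, 0, 0], [0, 0, 0, 0], [0, 0, 0, 0]]
  ],
  "grip": 80
}}

```text
clock: 6.9
position: [0.5008, 0.0298, 0.0086]
ee_rot: [-0.0, 0.7, 0.714, -0.0]
contact_force: [0.2, -0.5, -0.0]
finger_gap: 0.0797
finger_force: 0.0
```

Emit:
{"fn": "jog_arm", "kwargs": {
  "moves": [
    [[0, 0, 50, 0], [0, 0, 110, 0], [0, -20, 170, 0], [10, -70, 190, 0], [20, -120, 190, 0]]
  ]
}}

```text
clock: 7.52
position: [0.5225, -0.0911, 0.2009]
ee_rot: [0.001, 0.7, 0.715, 0.002]
contact_force: [1.3, 0.2, 0.6]
finger_gap: 0.0799
finger_force: 0.0
```

Emit:
{"fn": "jog_arm", "kwargs": {
  "moves": [
    [[15, -50, 0, -10], [30, -100, 0, -20], [45, -150, 0, -24], [60, -200, 0, -24], [68, -217, 0, -24]]
  ],
  "grip": 68
}}

```text
clock: 8.15
position: [0.5881, -0.3113, 0.1984]
ee_rot: [0.001, 0.834, 0.551, -0.001]
contact_force: [0.1, 0.5, 0.1]
finger_gap: 0.0681
finger_force: 0.0
```

```bash
python3 - <<'E'
from h import *
s=r.get_state(); print(s["position"],s["ee_rot"],s["clock"])
p=shot("wrist"); save(p,"w3.png"); w=cloud(p)
print(rect(w,p["img"],(.587,-.312),.065,.018,.04))
p=shot("top"); w=cloud(p); print(rect(w,p["img"],(.501,.03),.05,.02,.05))
E
```

```text
[ 0.58809282 -0.31125345  0.19843598] [ 7.15750506e-04  8.34367780e-01  5.51206870e-01 -9.38819593e-04] 8.15
{'n': 1341, 'c': (586.4, -310.8), 's': (55.5, 80.2), 't': 66.1, 'mean': array([ 586.9, -310.9], dtype=float32), 'circ': array([ 586.7, -310.1,   48.1]), 'z': array([0.0195, 0.0251, 0.0266])}
{'n': 508, 'c': (502.0, 29.5), 's': (54.5, 53.4), 't': 2.0, 'mean': array([501.9,  29.5], dtype=float32), 'circ': array([502.4,  29.4,  28.3]), 'z': array([0.0304, 0.0351, 0.0398])}
```

Emit:
{"fn": "jog_arm", "kwargs": {
  "moves": [
    [[0, 0, -20, 10], [0, 0, -40, 20], [0, 0, -60, 30], [0, 0, -80, 40], [0, 0, -100, 50]]
  ],
  "grip": 74
}}

```text
clock: 8.88
position: [0.5888, -0.3051, 0.098]
ee_rot: [-0.0, 0.518, 0.855, 0.0]
contact_force: [0.5, 0.4, 0.2]
finger_gap: 0.074
finger_force: 0.0
```

Emit:
{"fn": "jog_arm", "kwargs": {
  "moves": [
    [[0, 0, -20, 10], [0, 0, -40, 20], [0, 0, -50, 30], [0, 0, -50, 39], [0, 0, -50, 39]]
  ]
}}

```text
clock: 9.5
position: [0.5888, -0.3057, 0.0487]
ee_rot: [-0.0, 0.207, 0.978, 0.001]
contact_force: [-0.6, 0.4, 0.4]
finger_gap: 0.074
finger_force: 0.0
```

```bash
python3 -c "
from h import *
s=r.get_state(); print(s['position'],s['ee_rot']); n=s['ee_rot'][1:3]; print(np.degrees(np.arctan2(2*n[1]**2-1,2*n[0]*n[1])), s['q'].round(2))"
```

```text
[ 0.58876169 -0.30573351  0.04865919] [-2.41083441e-04  2.06983495e-01  9.78344263e-01  5.26930830e-04]
66.10871680258761 [ 0.31  0.8   0.15  1.61 -0.16  0.75  1.69]
```

Emit:
{"fn": "jog_arm", "kwargs": {
  "moves": [
    [[-2, -5, 0, 0], [-2, -5, -20, 0], [-2, -5, -40, 0], [-2, -5, -40, 0], [-2, -5, -40, 0]]
  ]
}}

```text
clock: 10.12
position: [0.5869, -0.3121, 0.0084]
ee_rot: [-0.0, 0.207, 0.978, 0.0]
contact_force: [0.5, -0.4, 0.2]
finger_gap: 0.074
finger_force: 0.0
```

Emit:
{"fn": "jog_arm", "kwargs": {
  "moves": [
    [[0, 0, 0, 0], [0, 0, 0, 0], [0, 0, 0, 0], [0, 0, 0, 0], [0, 0, 0, 0]]
  ],
  "grip": 48
}}

```text
clock: 10.75
position: [0.5873, -0.3124, 0.0093]
ee_rot: [0.0, 0.207, 0.978, -0.0]
contact_force: [-0.7, -0.3, 4.9]
finger_gap: 0.0549
finger_force: 15.0
```

Emit:
{"fn": "jog_arm", "kwargs": {
  "moves": [
    [[0, 0, 20, 0], [0, 0, 60, 0], [0, 30, 120, -10], [0, 80, 150, -20], [0, 130, 150, -30]]
  ]
}}

```text
clock: 11.38
position: [0.5889, -0.1813, 0.1629]
ee_rot: [0.003, 0.456, 0.89, 0.001]
contact_force: [1.0, 0.8, -1.9]
finger_gap: 0.0544
finger_force: 15.0
```

Emit:
{"fn": "jog_arm", "kwargs": {
  "moves": [
    [[0, 55, 0, -10], [0, 110, 0, -20], [0, 165, 0, -30], [0, 220, 0, -34], [5, 275, 0, -34]]
  ]
}}

```text
clock: 12.0
position: [0.5914, 0.0949, 0.1596]
ee_rot: [-0.0, 0.694, 0.72, 0.0]
contact_force: [1.4, 0.4, -0.5]
finger_gap: 0.0548
finger_force: 15.0
```

Emit:
{"fn": "jog_arm", "kwargs": {
  "moves": [
    [[0, 55, -20, 0], [0, 62, -70, 0], [0, 62, -120, 0], [0, 62, -120, 0], [0, 62, -120, 0]]
  ]
}}

```text
clock: 12.62
position: [0.5932, 0.1547, 0.0408]
ee_rot: [0.001, 0.694, 0.72, 0.001]
contact_force: [-0.2, -0.1, 0.7]
finger_gap: 0.0549
finger_force: 15.0
```

```bash
cat > st.py <<'E'
from h import *
s=r.get_state(); n=s['ee_rot'][1:3]
print(s['clock'],(s['position']*1000).round(1), np.degrees(np.arctan2(2*n[1]**2-1,2*n[0]*n[1])).round(2), s['contact_force'].round(1),s['finger_gap'],'q7',s['q'][6].round(2))
E
python3 st.py
```

```text
12.625 [593.2 154.7  40.8] 2.08 [-0.2 -0.1  0.7] 0.054938346741769124 q7 0.04
```

Emit:
{"fn": "jog_arm", "kwargs": {
  "moves": [
    [[1, 2, -15, 0], [1, 2, -27, 0], [1, 2, -28, 0], [1, 2, -28, 0]]
  ]
}}

```text
clock: 13.12
position: [0.5929, 0.1567, 0.0107]
ee_rot: [0.0, 0.694, 0.72, -0.0]
contact_force: [0.3, -0.1, -1.3]
finger_gap: 0.0549
finger_force: 15.0
```

Emit:
{"fn": "jog_arm", "kwargs": {
  "moves": [
    [[0, 0, 0, 0]]
  ]
}}

```text
clock: 13.25
position: [0.5932, 0.1568, 0.011]
ee_rot: [0.0, 0.694, 0.72, 0.0]
contact_force: [-0.6, 0.9, -0.5]
finger_gap: 0.0551
finger_force: 15.0
```

Emit:
{"fn": "jog_arm", "kwargs": {
  "moves": [
    [[1, 0, -1, 0], [1, 0, -2, 0], [1, 0, -2, 0]]
  ]
}}

```text
clock: 13.62
position: [0.5942, 0.1569, 0.0092]
ee_rot: [0.0, 0.694, 0.72, 0.0]
contact_force: [-0.9, 0.1, 4.8]
finger_gap: 0.0551
finger_force: 15.0
```

Emit:
{"fn": "jog_arm", "kwargs": {
  "moves": [
    [[0, 0, 0, 0], [0, 0, 0, 0], [0, 0, 0, 0]]
  ],
  "grip": 66
}}

```text
clock: 14.0
position: [0.5938, 0.1568, 0.0086]
ee_rot: [-0.0, 0.694, 0.72, -0.0]
contact_force: [-0.2, -0.6, 0.1]
finger_gap: 0.0663
finger_force: 0.0
```

Emit:
{"fn": "jog_arm", "kwargs": {
  "moves": [
    [[0, 0, 40, 0], [0, 0, 100, 0], [0, -30, 160, 0], [-20, -80, 190, 0], [-40, -135, 190, 0]]
  ]
}}

```text
clock: 14.62
position: [0.5554, 0.021, 0.2015]
ee_rot: [0.002, 0.693, 0.721, 0.002]
contact_force: [1.0, -1.2, 0.3]
finger_gap: 0.066
finger_force: 0.0
```

Emit:
{"fn": "jog_arm", "kwargs": {
  "moves": [
    [[-20, -58, 0, 0], [-40, -116, 0, 0], [-60, -174, 0, 0], [-80, -232, 0, 0], [-100, -290, 0, 0]]
  ],
  "grip": 82
}}

```text
clock: 15.25
position: [0.4531, -0.2698, 0.1989]
ee_rot: [0.0, 0.694, 0.72, 0.0]
contact_force: [0.3, 0.0, -0.4]
finger_gap: 0.0822
finger_force: 0.0
```

Emit:
{"fn": "jog_arm", "kwargs": {
  "moves": [
    [[-15, -50, -20, 0], [-24, -70, -60, 0], [-24, -70, -60, 0], [-24, -70, -60, 0]]
  ]
}}

```text
clock: 15.75
position: [0.4307, -0.3375, 0.1394]
ee_rot: [0.0, 0.694, 0.72, 0.0]
contact_force: [0.6, -0.7, 1.2]
finger_gap: 0.0821
finger_force: 0.0
```

```bash
python3 st.py; python3 - <<'E'
from h import *
p=shot("wrist"); w=cloud(p); save(p,"w4.png")
print(rect(w,p["img"],(.43,-.338),.05,.02,.05))
p=shot("top"); w=cloud(p); save(p,"t4.png"); print(rect(w,p["img"],(.594,.158),.065,.017,.04)); print(rect(w,p["img"],(.5,.03),.05,.02,.05));print(rect(w,p["img"],(.497,.156),.08,.006,.03,True))
E
```

```text
15.75 [ 430.7 -337.5  139.4] 2.17 [ 0.6 -0.7  1.2] 0.08209921789041585 q7 0.96
{'n': 5936, 'c': (428.8, -336.4), 's': (62.6, 63.2), 't': 25.6, 'mean': array([ 428.6, -335.3], dtype=float32), 'circ': array([ 428.7, -336.4,   32. ]), 'z': array([0.0334, 0.0346, 0.0357])}
{'n': 234, 'c': (595.5, 157.8), 's': (56.3, 80.2), 't': 1.7, 'mean': array([595.8, 158.9], dtype=float32), 'circ': array([595.1, 157.5,  47.9]), 'z': array([0.0181, 0.0245, 0.029 ])}
{'n': 507, 'c': (501.7, 29.5), 's': (54.2, 53.3), 't': 1.0, 'mean': array([501.9,  29.6], dtype=float32), 'circ': array([502.2,  29.7,  28.5]), 'z': array([0.0305, 0.0351, 0.0401])}
{'n': 1036, 'c': (496.9, 153.8), 's': (78.2, 100.1), 't': 1.6, 'mean': array([498.8, 154.2], dtype=float32), 'circ': array([498.1, 154.1,  61.4]), 'z': array([0.009 , 0.013 , 0.0185])}
```

Emit:
{"fn": "jog_arm", "kwargs": {
  "moves": [
    [[-2, 1, -50, 0], [-2, 1, -100, 0], [-2, 1, -130, 0], [-2, 1, -130, 0], [-2, 1, -130, 0]]
  ]
}}

```text
clock: 16.48
position: [0.4293, -0.3375, 0.0104]
ee_rot: [0.001, 0.694, 0.72, 0.0]
contact_force: [0.4, 0.7, -0.3]
finger_gap: 0.0821
finger_force: 0.0
```

Emit:
{"fn": "jog_arm", "kwargs": {
  "moves": [
    [[0, 0, 0, 0], [0, 0, 0, 0], [0, 0, 0, 0], [0, 0, 0, 0]]
  ],
  "grip": 54,
  "grip_force": 25
}}

```text
clock: 16.98
position: [0.4287, -0.3375, 0.0098]
ee_rot: [0.001, 0.694, 0.72, 0.0]
contact_force: [-0.8, 1.4, 8.2]
finger_gap: 0.0633
finger_force: 25.0
```

Emit:
{"fn": "jog_arm", "kwargs": {
  "moves": [
    [[0, 0, 20, 0], [0, 0, 70, 0], [5, 20, 130, 10], [25, 65, 170, 20], [45, 115, 170, 30]]
  ]
}}

```text
clock: 17.6
position: [0.4748, -0.2228, 0.183]
ee_rot: [0.004, 0.483, 0.876, 0.0]
contact_force: [0.8, 0.5, -2.9]
finger_gap: 0.0633
finger_force: 25.0
```

```bash
python3 st.py
```

```text
17.6 [ 474.8 -222.8  183. ] 32.29 [ 0.8  0.5 -2.9] 0.06331399721587466 q7 1.13
```

Emit:
{"fn": "jog_arm", "kwargs": {
  "moves": [
    [[25, 55, 0, 10], [50, 110, 0, 20], [75, 160, 0, 30], [100, 210, 0, 40], [117, 255, 0, 50]]
  ]
}}

```text
clock: 18.23
position: [0.5904, 0.0345, 0.1797]
ee_rot: [0.0, 0.066, 0.998, -0.0]
contact_force: [0.3, -0.2, -2.7]
finger_gap: 0.0633
finger_force: 25.0
```

Emit:
{"fn": "jog_arm", "kwargs": {
  "moves": [
    [[0, 0, -40, 10], [0, 0, -90, 10], [0, 0, -140, 10], [0, 0, -140, 10], [0, 0, -140, 10]]
  ]
}}

```text
clock: 18.85
position: [0.5912, 0.0326, 0.0409]
ee_rot: [0.001, -0.018, 1.0, -0.0]
contact_force: [-0.2, -0.2, -2.0]
finger_gap: 0.0634
finger_force: 25.0
```

```bash
python3 st.py
```

```text
18.85 [591.2  32.6  40.9] 92.1 [-0.2 -0.2 -2. ] 0.06341828919948941 q7 1.56
```

Emit:
{"fn": "jog_arm", "kwargs": {
  "moves": [
    [[1, 0, -15, 0], [1, 0, -27, 0], [1, 0, -29, 0], [1, 0, -29, 0]]
  ]
}}

```text
clock: 19.35
position: [0.5906, 0.0329, 0.0099]
ee_rot: [-0.0, -0.019, 1.0, 0.0]
contact_force: [-1.6, 0.1, 2.6]
finger_gap: 0.0638
finger_force: 25.0
```

Emit:
{"fn": "jog_arm", "kwargs": {
  "moves": [
    [[0, 0, -1, 0], [0, 0, -1, 0]]
  ]
}}

```text
clock: 19.6
position: [0.5906, 0.0328, 0.0098]
ee_rot: [-0.0, -0.018, 1.0, 0.0]
contact_force: [-5.1, -0.6, 11.8]
finger_gap: 0.0637
finger_force: 25.0
```

Emit:
{"fn": "jog_arm", "kwargs": {
  "moves": [
    [[0, 0, 0, 0], [0, 0, 0, 0], [0, 0, 0, 0]]
  ],
  "grip": 80
}}

```text
clock: 19.98
position: [0.591, 0.0328, 0.0086]
ee_rot: [0.0, -0.019, 1.0, -0.0]
contact_force: [-1.2, -0.1, 0.4]
finger_gap: 0.0797
finger_force: 0.0
```

Emit:
{"fn": "jog_arm", "kwargs": {
  "moves": [
    [[0, 0, 40, 0], [0, 0, 100, 0], [0, 30, 150, 0], [5, 80, 170, 0], [10, 135, 170, 0]]
  ]
}}

```text
clock: 20.6
position: [0.6025, 0.1689, 0.1813]
ee_rot: [0.002, -0.018, 1.0, 0.001]
contact_force: [0.6, -0.2, -0.1]
finger_gap: 0.0801
finger_force: 0.0
```

Emit:
{"fn": "jog_arm", "kwargs": {
  "moves": [
    [[4, 50, 0, 0], [8, 105, -10, 0], [10, 155, -40, 0], [10, 160, -60, 0], [10, 160, -60, 0]]
  ],
  "grip": 62
}}

```text
clock: 21.22
position: [0.6096, 0.3268, 0.1165]
ee_rot: [-0.002, -0.019, 1.0, -0.001]
contact_force: [0.8, -1.3, -0.1]
finger_gap: 0.0621
finger_force: 0.0
```

```bash
python3 st.py; python3 - <<'E'
from h import *
p=shot("wrist"); w=cloud(p); save(p,"w5.png")
print(rect(w,p["img"],(.6115,.3275),.04,.018,.04))
p=shot("top"); w=cloud(p); save(p,"t5.png"); print(rect(w,p["img"],(.59,.033),.05,.02,.05)); print(rect(w,p["img"],(.5,.03),.05,.02,.05))
E
```

```text
21.225 [609.6 326.8 116.5] 92.15 [ 0.8 -1.3 -0.1] 0.06213760058554731 q7 1.11
{'n': 2832, 'c': (610.1, 328.7), 's': (40.8, 41.0), 't': 41.1, 'mean': array([609.5, 328.8], dtype=float32), 'circ': array([610.1, 328.8,  20.9]), 'z': array([0.0256, 0.0267, 0.0279])}
{'n': 618, 'c': (593.5, 33.4), 's': (63.4, 60.7), 't': 1.8, 'mean': array([592.3,  32.9], dtype=float32), 'circ': array([592.9,  32.5,  32.4]), 'z': array([0.0304, 0.0342, 0.038 ])}
{'n': 508, 'c': (501.7, 29.5), 's': (54.2, 53.4), 't': 2.3, 'mean': array([501.9,  29.5], dtype=float32), 'circ': array([502.4,  29.6,  28.3]), 'z': array([0.031 , 0.0351, 0.0398])}
```

View pics/w5.png

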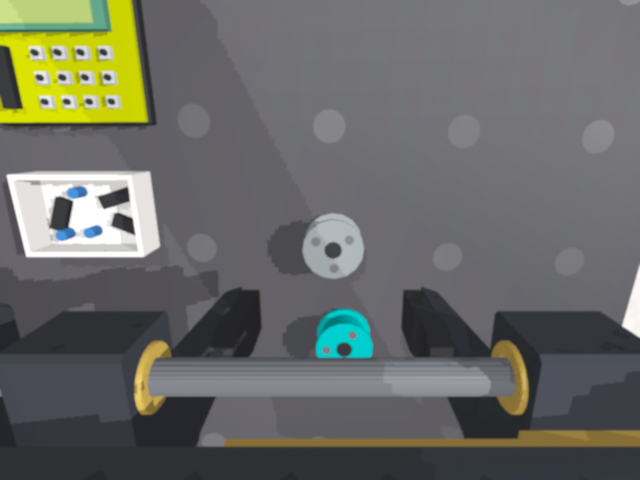

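Picture w5: the grey small reel is at (333,246), the turquoise one is at (344,335), and the tray sits square behind the board. Now I'll descend on the grey reel.

Emit:
{"fn": "jog_arm", "kwargs": {
  "moves": [
    [[1, 2, -40, 0], [1, 2, -80, 0], [1, 2, -106, 0], [1, 2, -106, 0], [1, 2, -106, 0]]
  ]
}}

```text
clock: 21.95
position: [0.6136, 0.3294, 0.0149]
ee_rot: [0.001, -0.018, 1.0, 0.0]
contact_force: [0.5, -0.1, -0.3]
finger_gap: 0.0619
finger_force: 0.0
```

Emit:
{"fn": "jog_arm", "kwargs": {
  "moves": [
    [[0, 0, 0, 0], [0, 0, 0, 0], [0, 0, 0, 0], [0, 0, 0, 0]]
  ],
  "grip": 34,
  "grip_force": 15
}}

```text
clock: 22.45
position: [0.6125, 0.3298, 0.0138]
ee_rot: [0.001, -0.018, 1.0, 0.0]
contact_force: [-0.8, -2.0, 6.0]
finger_gap: 0.0415
finger_force: 15.0
```

Emit:
{"fn": "jog_arm", "kwargs": {
  "moves": [
    [[0, 0, 20, 0], [0, 0, 70, 0], [0, -20, 120, 0], [-5, -70, 150, 0], [-10, -125, 150, 0]]
  ]
}}

```text
clock: 23.08
position: [0.6037, 0.2051, 0.167]
ee_rot: [0.003, -0.019, 1.0, 0.001]
contact_force: [1.1, -0.9, -1.1]
finger_gap: 0.0415
finger_force: 15.0
```

```bash
python3 st.py
```

```text
23.075 [603.7 205.1 167. ] 92.21 [ 1.1 -0.9 -1.1] 0.041477183328825024 q7 1.27
```

Emit:
{"fn": "jog_arm", "kwargs": {
  "moves": [
    [[-6, -50, -20, 0], [-12, -95, -40, 0], [-12, -100, -40, 0], [-12, -100, -40, 0], [-12, -100, -40, 0]]
  ]
}}

```text
clock: 23.7
position: [0.5904, 0.107, 0.1236]
ee_rot: [0.001, -0.02, 1.0, 0.001]
contact_force: [-0.3, 0.5, -0.5]
finger_gap: 0.0412
finger_force: 15.0
```

```bash
python3 st.py; python3 - <<'E'
from h import *
s=r.get_state()["position"]
p=shot("wrist"); w=cloud(p); save(p,"w6.png")
print(rect(w,p["img"],(.591,.033),.045,.028,.04))
P=(s[0],s[1])
for lo,hi in((s[2]+.008,s[2]+.016),(s[2]-.005,s[2]+.02)): print(rect(w,p["img"],P,.0235,lo,hi))
E
```

```text
23.7 [590.4 107.  123.6] 92.26 [-0.3  0.5 -0.5] 0.04116059346627972 q7 1.42
{'n': 6779, 'c': (591.2, 34.2), 's': (63.1, 63.1), 't': 7.4, 'mean': array([590. ,  34.4], dtype=float32), 'circ': array([591.3,  34.1,  32. ]), 'z': array([0.0336, 0.0347, 0.0358])}
{'n': 7674, 'c': (586.9, 107.2), 's': (39.8, 43.6), 't': 3.6, 'mean': array([586.4, 107.9], dtype=float32), 'circ': array([589.9, 107.2,  23.4]), 'z': array([0.1353, 0.1365, 0.1376])}
{'n': 8042, 'c': (587.0, 107.2), 's': (40.0, 43.8), 't': 4.6, 'mean': array([586.3, 107.7], dtype=float32), 'circ': array([590.2, 107.1,  23.5]), 'z': array([0.1349, 0.1365, 0.1377])}
```

View pics/w6.png

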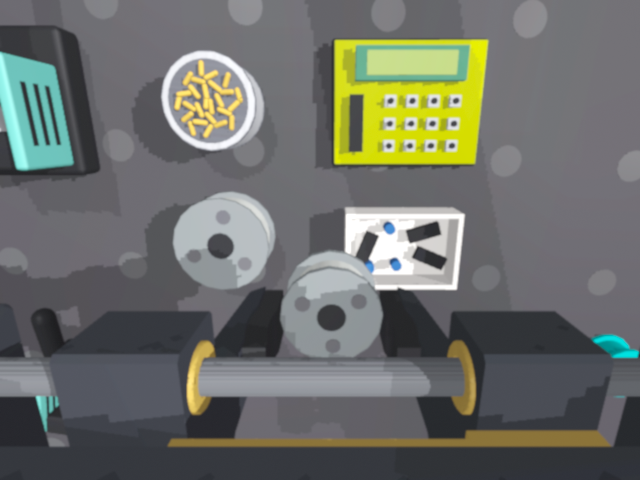

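```bash
python3 - <<'E'
from h import *
p=shot("wrist"); T=p["T"]; g=cv2.cvtColor(p["img"],cv2.COLOR_RGB2GRAY)
print(r.get_state()["position"])
for (u,v),z in(((331,318),.1368),((220,246),.0347)):
    m=np.zeros_like(g); cv2.circle(m,(u,v),18,255,-1); ys,xs=np.where((m>0)&(g<80)); uc,vc=xs.mean(),ys.mean()
    d=T[:3,:3]@np.array([(uc-p["cx"])/p["fx"],-(vc-p["cy"])/p["fy"],-1]); o=T[:3,3]
    print(uc,vc,len(xs),(o+d*(z-o[2])/d[2]).round(4))
E
```

```text
[0.59022662 0.1066504  0.12326423]
330.9981481481482 317.19814814814816 540 [0.5878 0.1082 0.1368]
219.93896713615024 246.20657276995306 426 [0.5918 0.0341 0.0347]
```

Emit:
{"fn": "jog_arm", "kwargs": {
  "moves": [
    [[2, -40, 0, 0], [3, -74, 0, 0], [3, -74, -40, 0], [3, -74, -60, 0], [3, -74, -60, 0]]
  ]
}}

```text
clock: 24.42
position: [0.5917, 0.032, 0.0613]
ee_rot: [-0.002, -0.019, 1.0, 0.0]
contact_force: [0.4, 0.4, -1.2]
finger_gap: 0.0416
finger_force: 15.0
```

```bash
python3 st.py
```

```text
24.425 [591.7  32.   61.3] 92.22 [ 0.4  0.4 -1.2] 0.041580191639389155 q7 1.56
```

Emit:
{"fn": "jog_arm", "kwargs": {
  "moves": [
    [[1, 1, 0, 0], [1, 1, -6, 0], [1, 1, -10, 0], [1, 1, -10, 0]]
  ]
}}

```text
clock: 24.92
position: [0.5937, 0.0318, 0.0525]
ee_rot: [-0.0, -0.019, 1.0, -0.0]
contact_force: [-0.3, -0.2, -0.4]
finger_gap: 0.0414
finger_force: 15.0
```

Emit:
{"fn": "jog_arm", "kwargs": {
  "moves": [
    [[0, 0, 0, 0], [0, 0, 0, 0]]
  ]
}}

```text
clock: 25.18
position: [0.594, 0.0318, 0.0529]
ee_rot: [0.0, -0.019, 1.0, 0.0]
contact_force: [0.0, -0.0, -0.8]
finger_gap: 0.0416
finger_force: 15.0
```

Emit:
{"fn": "jog_arm", "kwargs": {
  "moves": [
    [[0, 1, -2, 0], [0, 1, -4, 0], [0, 1, -4, 0]]
  ]
}}

```text
clock: 25.55
position: [0.5937, 0.0328, 0.0485]
ee_rot: [-0.0, -0.019, 1.0, -0.0]
contact_force: [-0.4, -0.3, -0.8]
finger_gap: 0.0417
finger_force: 15.0
```

Emit:
{"fn": "jog_arm", "kwargs": {
  "moves": [
    [[0, 0, -1, 0], [0, 0, -1, 0]]
  ]
}}

```text
clock: 25.8
position: [0.5939, 0.0328, 0.0478]
ee_rot: [0.0, -0.019, 1.0, 0.0]
contact_force: [0.1, -0.1, 0.8]
finger_gap: 0.0414
finger_force: 15.0
```

Emit:
{"fn": "jog_arm", "kwargs": {
  "moves": [
    [[0, 0, -1, 0], [0, 0, -1, 0]]
  ]
}}

```text
clock: 26.05
position: [0.594, 0.0328, 0.0477]
ee_rot: [0.0, -0.018, 1.0, 0.0]
contact_force: [-3.6, -0.7, 9.6]
finger_gap: 0.0416
finger_force: 15.0
```

Seated. I'll release, rise and check.

Emit:
{"fn": "jog_arm", "kwargs": {
  "moves": [
    [[0, 0, 0, 0], [0, 0, 0, 0], [0, 0, 0, 0]]
  ],
  "grip": 62
}}

```text
clock: 26.42
position: [0.5938, 0.0329, 0.0465]
ee_rot: [-0.0, -0.019, 1.0, -0.0]
contact_force: [-0.0, -0.3, 0.1]
finger_gap: 0.0621
finger_force: 0.0
```

Emit:
{"fn": "jog_arm", "kwargs": {
  "moves": [
    [[0, 0, 20, 0], [0, 0, 60, 0], [0, 0, 110, 0], [0, 0, 130, 0], [0, 0, 130, 0]]
  ]
}}

```text
clock: 27.05
position: [0.5953, 0.0329, 0.1795]
ee_rot: [0.002, -0.018, 1.0, 0.0]
contact_force: [0.8, -0.1, -0.0]
finger_gap: 0.0619
finger_force: 0.0
```

```bash
python3 st.py; python3 - <<'E'
from h import *
p=shot("wrist"); w=cloud(p); save(p,"w7.png")
print("small",rect(w,p["img"],(.592,.034),.035,.05,.07)); print("large",rect(w,p["img"],(.591,.034),.045,.027,.04))
print("tin",rect(w,p["img"],(.501,.03),.045,.025,.045)); print("board",rect(w,p["img"],(.497,.156),.08,.006,.03,True)); print("tray",rect(w,p["img"],(.594,.158),.065,.017,.04))
E
```

```text
27.05 [595.3  32.9 179.5] 92.11 [ 0.8 -0.1 -0. ] 0.06191127072551523 q7 1.54
small {'n': 2339, 'c': (591.4, 33.8), 's': (40.9, 41.0), 't': 39.9, 'mean': array([590.8,  33.8], dtype=float32), 'circ': array([591.4,  33.8,  20.9]), 'z': array([0.0595, 0.0607, 0.0619])}
large {'n': 2273, 'c': (591.1, 33.9), 's': (62.8, 62.9), 't': 43.1, 'mean': array([582.8,  33.8], dtype=float32), 'circ': array([591.2,  34. ,  31.9]), 'z': array([0.0334, 0.0347, 0.0384])}
tin {'n': 4767, 'c': (501.1, 30.6), 's': (55.5, 56.3), 't': 2.2, 'mean': array([500.7,  30.7], dtype=float32), 'circ': array([501.1,  30.6,  28.3]), 'z': array([0.0335, 0.0351, 0.0393])}
board {'n': 7750, 'c': (496.1, 155.0), 's': (78.7, 97.5), 't': 2.4, 'mean': array([500.2, 153.7], dtype=float32), 'circ': array([495.9, 155.3,  61.6]), 'z': array([0.0117, 0.0135, 0.0149])}
tray {'n': 1936, 'c': (594.0, 158.6), 's': (55.5, 81.0), 't': 2.1, 'mean': array([594.5, 160.7], dtype=float32), 'circ': array([593.9, 158.3,  48.3]), 'z': array([0.0179, 0.0249, 0.0266])}
```

View pics/w7.png

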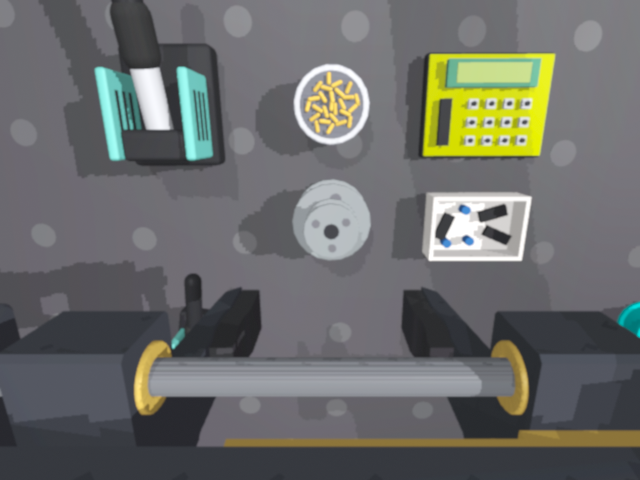

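Picture w7: the tin (331,104) is between the board and the stand, the reels are stacked behind it (331,221) and the tray is behind the board (477,227). The measured offsets are within 1–2 mm, so I'm handing in.

```bash
python3 -c "
from rig import r
print(r.finish_job())"
```

```text
the job is handed in; nothing more can be done
None
```

The layout is finished and handed in at about 27 s: tin midway between board and stand, tray behind the board, large reel behind the tin, and small grey reel centred on top, each within about 2 mm of its target on the last camera check.

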